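Seal, dock and shield a batch of pots in a hot cell

TASK

Get the batch ready in the hot cell: stand every white pot that is there upright in its own pocket of the blue tray and press every stopper down until it is fully home and no red shows, in whatever order you like. Then push the loaded tray along the rollers all the way into the bay, against the end stop, and last lean the yellow shield plate at a slant against the bay's front rail, centred and square to it, its foot on the table between the black lip and the rail. Leave everything else on the table where it is.

Things in the scene. Friction and masses are not known exactly. Their poses are not given: they have to be found in the camera images.
- tray: blue tray, 150 (x) by 180 (y) mm, 0.5 kg, on the rollers; rolls with under 5 N. Origin: underside, amid its pockets (it spans y -105 to +75). Floor 6 mm thick; walls 5 mm thick, 12 mm high above the floor, make 2 by 2 pockets, 67 mm square, centres at x, y = +-37 mm. +y points to the bay
- push (a point): middle of the outer (-y) face of the upright push plate at the tray's -y end: 105 mm behind the tray's origin, 28 mm above its underside; plate 110 mm wide, 6 thick, its top 50 mm above the underside; axes as the tray's
- track: roller track with docking bay, fixed; origin on the table under its middle; y along it to the bay (within 0.06 rad of world y), x away from the robot. Free rollers, tops 47 mm high, from y = -300 to +205 mm. Side guides at x = +-83 mm, 59 mm high, leave the tray 4 mm play a side. The bay is its last 160 mm: end stop 130 mm high, back wall at x = +94, 115 high
- dock (a point): where the tray's origin is when the tray stands fully in the bay: on the roller tops, 75 mm before the inner face of the white end stop; axes as the track's
- rail (a point): middle of the axis of the leaning rail, a 12 mm round steel bar along the track's y at the robot's side of the bay, 85 mm above the table, on two 12 mm posts at y = +-80 mm from here; axes as the track's; bare table under and before it
- lip (a point): middle of the top inner (rail-side) edge of the black lip on the table, 8 mm high, 8 thick, 150 long, parallel to the rail, 75 mm nearer the robot than the rail's axis
- plate: yellow shield plate with a black stripe, 12 mm thick (x), 120 wide (y), 150 tall (z), 0.5 kg; origin at the centre of its lower edge face. It starts upright in the stand's slot
- plate_top (a point): centre of the plate's upper edge, 150 mm above its origin
- stand: dark steel slotted stand that holds the plate at the start, fixed, 75 by 130 mm, 36 mm high; origin under its centre; slot along its y, 15 mm wide, 30 mm deep, its floor 6 mm above the table
- pot1: white round shielding pot with a dark band near its foot, 42 mm in diameter, 50 mm high to the rim, 0.2 kg, with a push-in stopper on top; origin: centre of its underside, z up. May be absent
- stopper1 (a joint): stopper of pot1 (blue head 30 mm across, 8 thick, on a red stem), travel pushed in, m: 0 = fully out (head top 68 mm above the pot underside, 10 mm of red showing), 0.010 = home (head on the rim, top 58 mm above the underside, no red). Stays where left; friction: moves at about 5 N, firm stop at home
- pot2: white round shielding pot with a dark band near its foot, 42 mm in diameter, 50 mm high to the rim, 0.2 kg, with a push-in stopper on top; origin: centre of its underside, z up. May be absent
- stopper2 (a joint): stopper of pot2 (blue head 30 mm across, 8 thick, on a red stem), travel pushed in, m: 0 = fully out (head top 68 mm above the pot underside, 10 mm of red showing), 0.010 = home (head on the rim, top 58 mm above the underside, no red). Stays where left; friction: moves at about 5 N, firm stop at home
- pot3: white round shielding pot with a dark band near its foot, 42 mm in diameter, 50 mm high to the rim, 0.2 kg, with a push-in stopper on top; origin: centre of its underside, z up. May be absent
- stopper3 (a joint): stopper of pot3 (blue head 30 mm across, 8 thick, on a red stem), travel pushed in, m: 0 = fully out (head top 68 mm above the pot underside, 10 mm of red showing), 0.010 = home (head on the rim, top 58 mm above the underside, no red). Stays where left; friction: moves at about 5 N, firm stop at home
- pot4: white round shielding pot with a dark band near its foot, 42 mm in diameter, 50 mm high to the rim, 0.2 kg, with a push-in stopper on top; origin: centre of its underside, z up. May be absent
- stopper4 (a joint): stopper of pot4 (blue head 30 mm across, 8 thick, on a red stem), travel pushed in, m: 0 = fully out (head top 68 mm above the pot underside, 10 mm of red showing), 0.010 = home (head on the rim, top 58 mm above the underside, no red). Stays where left; friction: moves at about 5 N, firm stop at home
- jar: bystander, not to be disturbed: amber jar, 44 wide, 70 high (mm)
- driver: bystander, not to be disturbed: screwdriver, 160 mm long, lying; origin near its middle
- can: bystander, not to be disturbed: white can, 60 wide, 90 high (mm)
- carton: bystander, not to be disturbed: cardboard box 70 by 90 by 50 mm
- beaker: bystander, not to be disturbed: glass beaker, 70 wide, 80 high (mm)
- weight: bystander, not to be disturbed: brass weight with a knob, 40 wide, 50 high (mm)
Not all that is in view belongs to the job. Leave any turquoise look-alike of the pot1 alone.

How it is judged:
On the way, in this order (a step that is already met when the one before it is completed fails the run):
1. every pot present stands in the tray with its stopper home (x of pot1 in the frame of tray between -0.07 and 0.07 m and y of pot1 in the frame of tray between -0.07 and 0.07 m and z of pot1 in the frame of tray between 0 and 0.011 m and angle between each of pot1, pot2, pot3, pot4's own z axis and vertical below 0.12 rad and value of joint each of stopper1, stopper2, stopper3, stopper4 above 0.0082 m and x of pot2 in the frame of tray between -0.07 and 0.07 m and y of pot2 in the frame of tray between -0.07 and 0.07 m and z of pot2 in the frame of tray between 0 and 0.011 m and x of pot3 in the frame of tray between -0.07 and 0.07 m and y of pot3 in the frame of tray between -0.07 and 0.07 m and z of pot3 in the frame of tray between 0 and 0.011 m and x of pot4 in the frame of tray between -0.07 and 0.07 m and y of pot4 in the frame of tray between -0.07 and 0.07 m and z of pot4 in the frame of tray between 0 and 0.011 m), for 0.2 s.
2. the tray is fully in the bay (y of tray in the frame of dock between -0.01 and 0.01 m and x of tray in the frame of dock between -0.012 and 0.012 m and z of tray in the frame of dock between -0.006 and 0.006 m), for 0.2 s.
3. the shield plate leans on the bay's rail (angle between plate's own z axis and vertical between 0.17 and 0.65 rad and x of plate in the frame of rail between -0.078 and -0.02 m and y of plate in the frame of rail between -0.035 and 0.035 m and height (world z) of plate below 0.012 m and angle between the y axis of plate and the y axis of track, either way round below 0.2 rad and contact force between plate and track above 0.1 N), for 0.2 s.
At the end, for the whole second after the job is handed in: Every pot upright (0.12 rad) on the tray floor, stoppers within 1.8 mm of home; tray within 10 mm of the end stop; plate leaning on the rail 0.17-0.65 rad from upright, foot on the table between lip and rail, 35 mm from centred, 0.2 rad from square; all at rest (all of step 1 and all of step 2 and all of step 3 and linear speed of each of pot1, pot2, pot3, pot4, tray, plate below 0.02 m/s); the robot touches nothing.
It fails at once if a bystander was moved more than 4 cm (distance of any of jar, driver, can, carton, beaker, weight from where it was at the start of the episode above 0.04 m).
Of pot1, pot2, pot3, pot4 only 3 to 4 are there at a start; the rules pass over those that are not, and their reading is None.
At some moment in a run one of pot1, pot2, pot3, pot4 may be knocked a few centimetres aside while the robot is not near it.
It also fails if it takes over 200 s, if anything falls off the work surface, if the arm or the gripper's body presses on something with over 40 N, if the wrist force passes 120 N, or if a joint passes its speed limit or range.

ROBOT

A 6-joint arm with a two-finger parallel gripper is mounted at the origin on the work surface. World frame = base frame: x ahead of the robot, y to its left, z up, the work surface at z = 0. Lengths are in m, angles in rad, forces in N, time in s.
With the tool pointing down it reaches from about 0.35 to 0.725 m from the base axis. Payload 4.3 kg.
Tool frame: the origin (TCP) lies midway between the tips of the shut fingers; the grasp point (between the pads) lies 19 mm behind it; z points along the fingers, y is the line along which they close (so a half turn about z gives the same grasp; the last joint's range is limited). The gripper opens to 85 mm and grips with 20 to 120 N. Pads are 22 mm wide; open, the fingers measure 114 mm over their backs; the gripper's body (76 mm by 85 mm) begins 54 mm behind the grasp point. The pads swing forward as they close: fully open they stand 13 mm farther back than shut.
Start: joints at [-0.11, 0.377, 0.081, 1.274, 0, 1.46], TCP at [0.575, 0, 0.231] pointing down, gripper open.
Joint ranges: [-2.72, 2.72], [-0.84, 1.66], [-1.02, 1.22], [-1.77, 2.12], [-1.37, 1.28], [-3.14, 3.14]. Speed limits (rad/s): [2.57, 2.57, 3.14, 3.14, 3.14, 3.14].

INTERFACE

Orientations are given as a 3x3 rotation matrix whose columns are the frame's x, y, z axes.
In Python, from station import env gives the robot as it stands. The module is installed in compiled form; this text tells all that it offers.
- The arm moves only by the tool play_rows, never from a script. Its argument "commands" is a list that holds one entry, the list of rows, each a list of 5 numbers: the shift along the world's x, y, z each as a share of 300 mm, from -1 to 1, then the turn about the world's z as a share of 60 degrees, from -1 to 1, then the opening, from -1 (shut) to 1 (fully open). In form: [[[tx, ty, tz, turn, claw], ...]]. A call has 1 to 10 rows; each row is the pose to reach, as a shift and turn from the pose commanded when the call began; what a row does not reach only later rows make up. A row lasts 1/12 s, in which the tool goes at most 41.7 mm and 7.16 degrees, less where a joint would pass 70% of its speed; a pose out of reach is approached as far as the arm can. A call with a number of a shift or a turn outside -1 to 1 is refused whole. A call with a gripper value outside its range is refused whole. The fingers move at their own pace and stop on an object; "force" is the grip in N (left out, the last holds). Time passes only in rows, so rows that repeat a pose let the fingers close. It gives the time, the measured TCP pose, the force, the opening and the grip force at its end, in the units of the state.
- env.get_state(): the state, without advancing time (a new reading comes with each control period).
- env.camera(name): name is "scene" or "side" or "wrist"; returns the picture (384x512x3 uint8, red, green, blue); there is no depth.
- env.camera_model(name): a dict with "K" (3x3 intrinsics, pixels), "rvec" (rotation vector, rad) and "tvec" (3), from world to camera coordinates, as OpenCV has them; the wrist camera has in their place "hand_eye" (4x4, takes a point from camera to tool coordinates, whose origin is the TCP and whose axes are the flange's). Camera axes: x right, y down, z forward; pixel columns grow to the right and rows downward; lengths in m; the calibration is good to about 2 mm. A picture is of the moment at which its call begins: read the wrist's pose just before it. camera_model takes no time and is no camera call.
- env.job_done(): hands the job in; it is judged then, once.
The state is a dict: "clock": time; "joint_positions": joint angles; "joint_velocities": joint speeds; "joint_efforts": joint torques, N m; "eef_pos": TCP position; "eef_rot": TCP orientation; "wrist_force": force on the tool from outside, world axes, zero at the start; "wrist_torque": the same for the moment, N m; "gripper_width": opening from 0.0 (shut) to 1.0 (fully open); "gripper_force": force on a finger pad.
Only numpy, scipy, OpenCV 4.12 (cv2) and the standard library are available. Lean on these libraries where they do the work, as an engineer would, in place of code of your own. Each camera call takes 0.05 s, during which the arm holds its last target. There are 200 camera calls.

## Working session

There is one attempt and no reset: what is moved stays moved. The work goes in short steps, Python scripts to look and compute and a tool call to move; the robot and the scene stay as the last step left them, time stands still between calls to the robot, and variables do not carry over. Pictures are saved under pics/ and viewed, at most 18 in all, crops included, and the job is handed in when it is done.

Besides the shell and the picture viewer there is one more tool, called after ">>>" as name(argument=value, ...) on one line, values as JSON. play_rows: Moves the arm, as the interface text tells. Shift numbers are shares of 300 mm and turn numbers shares of 60 degrees, none past 1 either way. Its arguments: {"type":"object","properties":{"commands":{"type":"array"},"force":{"type":"number"}},"required":["commands"]}

```bash
mkdir -p pics; cat > h.py <<'E'
import numpy as np, cv2
from station import env
def save(n,f):
    im=env.camera(n); cv2.imwrite('pics/'+f+'.png',im[...,::-1]); return im
def cam(n,st=None):
    m=env.camera_model(n); K=np.array(m['K'])
    if 'rvec' in m:
        R=cv2.Rodrigues(np.array(m['rvec'],float))[0]; t=np.array(m['tvec'],float).ravel()
        return K,R,t
    H=np.array(m['hand_eye']); Rt=np.array(st['eef_rot']); p=np.array(st['eef_pos'])
    Rc=Rt@H[:3,:3]; c=Rt@H[:3,3]+p
    return K,Rc.T,-Rc.T@c
def ray(c,uv):
    K,R,t=c; d=R.T@np.linalg.inv(K)@np.array([uv[0],uv[1],1.]); return -R.T@t,d
def onz(c,uv,z):
    o,d=ray(c,uv); return o+d*(z-o[2])/d[2]
def proj(c,p):
    K,R,t=c; q=K@(R@np.array(p,float)+t); return q[:2]/q[2]
E
python3 - <<'E'
from h import *
for n in('scene','side','wrist'):
    im=save(n,n+'0'); s=env.get_state(); c=cam(n,s); print(n,ray(c,(256,192)),c[0][0,0])
print(s)
a=np.hstack([cv2.imread(f'pics/{n}0.png') for n in('scene','side')]);
E
```

```text
scene (array([0.97798314, 0.63500217, 0.81984011]), array([-0.43813527, -0.62666144, -0.64460012])) 375.48213550072967
side (array([ 0.29806513, -0.70566917,  0.92506253]), array([ 0.20320455,  0.64292651, -0.73865456])) 389.4958275046535
wrist (array([0.57448884, 0.07295505, 0.37263273]), array([ 0.00267912, -0.29344363, -0.95600215])) 339.6514475462604
{'clock': 0.15, 'joint_positions': array([-1.10316970e-01,  3.77924932e-01,  7.99634979e-02,  1.27440560e+00,
        3.07947062e-05,  1.46048575e+00]), 'joint_velocities': array([ 0.00010019, -0.00142107,  0.00259866,  0.00134731, -0.00269495,
        0.00021766]), 'joint_efforts': array([ 1.00972400e-03, -4.64035428e+01,  2.70170492e+01,  1.39211598e-02,
       -6.30224304e-05,  7.89257683e-06]), 'eef_pos': array([5.74510943e-01, 6.00989208e-05, 2.30570468e-01]), 'eef_rot': array([[ 6.57448599e-06,  9.99998787e-01, -1.55777030e-03],
       [ 9.99999979e-01, -6.25743722e-06,  2.03532078e-04],
       [ 2.03522083e-04, -1.55777161e-03, -9.99998766e-01]]), 'wrist_force': array([0.12730839, 0.62581898, 0.08649072]), 'wrist_torque': array([-0.01089801, -0.00144091, -0.00546426]), 'gripper_force': 0.0, 'gripper_width': 1.0028108681640893}
```

View pics/scene0.png

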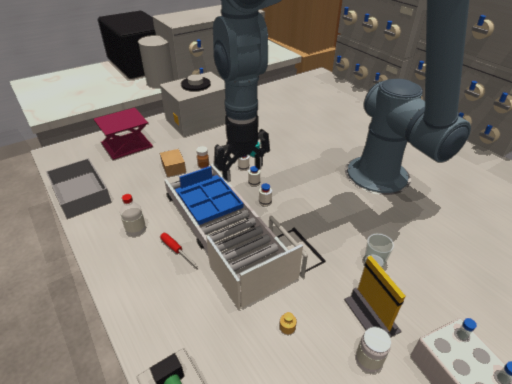

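View pics/side0.png

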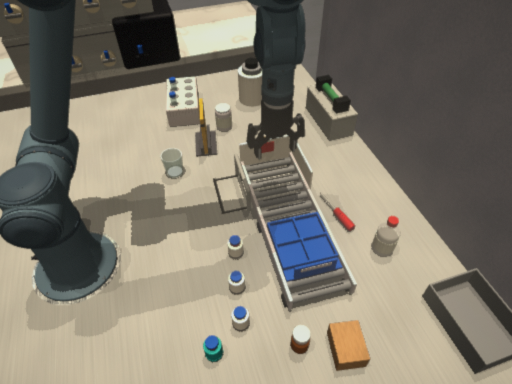

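Scene and side show three white pots (side px 235,245; 237,281; 240,317), a turquoise look-alike (213,348), the tray (303,247) on the track, and the plate in its stand (203,140). Next, the wrist view and blob positions.

View pics/wrist0.png

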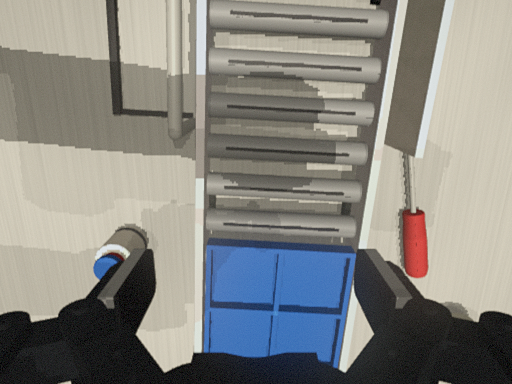

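```bash
cat >> h.py <<'E'
LIM={'blue':((100,110,50),(125,255,255)),'yellow':((18,130,80),(32,255,255)),'teal':((82,110,40),(99,255,255))}
def blobs(im,col,amin=25):
    hsv=cv2.cvtColor(im,cv2.COLOR_RGB2HSV); m=cv2.inRange(hsv,*LIM[col])
    n,l,s,c=cv2.connectedComponentsWithStats(m)
    return [(s[i],c[i],l==i) for i in range(1,n) if s[i][4]>=amin]
E
python3 - <<'E'
from h import *
st=env.get_state()
for n in('scene','side','wrist'):
    im=cv2.imread(f'pics/{n}0.png')[...,::-1].copy(); c=cam(n,st)
    for col in LIM:
        for s,ct,m in blobs(im,col): print(n,col,s,ct.round(1),onz(c,ct,.064).round(3),onz(c,ct,.059).round(3))
E
```

```text
scene blue [478  15   8  10  47] [481.1  19.4] [-1.909 -0.763  0.064] [-1.928 -0.772  0.059]
scene blue [387  21   5   8  30] [388.8  24.3] [-1.261 -1.037  0.064] [-1.276 -1.048  0.059]
scene blue [419  61   5   8  27] [420.5  64.2] [-0.854 -0.477  0.064] [-0.866 -0.484  0.059]
scene blue [470  81   7   9  39] [472.7  84.9] [-0.849 -0.175  0.064] [-0.861 -0.18   0.059]
scene blue [500  92   8  10  47] [503.2  96.6] [-0.85  -0.025  0.064] [-0.862 -0.029  0.059]
scene blue [485 125   7   9  40] [487.8 129. ] [-0.516  0.095  0.064] [-0.526  0.091  0.059]
scene blue [ 175  166   68   59 2289] [207.  195.3] [ 0.598 -0.171  0.064] [ 0.596 -0.177  0.059]
scene blue [250 166   8   6  36] [253.8 168.7] [ 0.401 -0.204  0.064] [ 0.397 -0.21   0.059]
scene blue [262 184   8   6  43] [265.4 186.5] [ 0.424 -0.106  0.064] [ 0.42  -0.11   0.059]
scene blue [463 318  13  13 119] [469.2 324.2] [0.33  0.542 0.064] [0.325 0.541 0.059]
scene blue [505 362   7  13  71] [508.6 367.8] [0.353 0.644 0.064] [0.349 0.644 0.059]
scene yellow [173 113   6  12  41] [175.7 118.5] [ 0.472 -0.66   0.064] [ 0.468 -0.6
[... 771 characters left out ...]
276. ] [ 0.397 -0.209  0.064] [ 0.398 -0.206  0.059]
side blue [234 307  12  12 108] [239.5 312.1] [ 0.38  -0.303  0.064] [ 0.38  -0.301  0.059]
side blue [205 336  13  13 139] [211.2 342. ] [ 0.301 -0.35   0.064] [ 0.301 -0.348  0.059]
side yellow [199  99   5  25 100] [200.8 110.9] [0.469 0.498 0.064] [0.47  0.505 0.059]
side yellow [201 127   7  27  93] [204.3 139.1] [0.444 0.335 0.064] [0.445 0.341 0.059]
side teal [204 338  18  24 220] [213.5 352. ] [ 0.3   -0.372  0.064] [ 0.3   -0.37   0.059]
wrist blue [  204   240   153   129 16122] [277.  300.2] [ 0.598 -0.141  0.064] [ 0.598 -0.144  0.059]
wrist blue [ 94 255  26  25 358] [104.2 264.9] [ 0.421 -0.099  0.064] [ 0.419 -0.102  0.059]
```

The wrist shows pot 1 upright with red showing (104,265), the tray near the bottom (277,300), and the lip and rail at upper left. There are three pots in all. I'll move above them for a closer look.

>>> play_rows(commands=[[[-0.14,-0.13,0.05,0,1],[-0.3,-0.3,0.1,0,1],[-0.4,-0.45,0.15,0,1],[-0.4,-0.45,0.15,0,1],[-0.4,-0.45,0.15,0,1],[-0.4,-0.45,0.15,0,1]]], force=40)

```text
clock: 0.65
eef_pos: [0.4532, -0.1377, 0.2777]
eef_rot: [[0.005, 1.0, 0.001], [1.0, -0.005, -0.002], [-0.002, 0.001, -1.0]]
wrist_force: [0.7, -0.1, -0.4]
gripper_width: 1.0
gripper_force: 0.0
```

```bash
cat > look.py <<'E'
from h import *
import sys
st=env.get_state(); im=save('wrist',sys.argv[1]); c=cam('wrist',st)
print(st['clock'],st['eef_pos'].round(4),st['eef_rot'][:2,1].round(3),'f',st['wrist_force'].round(1),st['gripper_width'].round(2))
for s,ct,m in blobs(im,'blue',60): print(s,ct.round(1),onz(c,ct,.066).round(3),onz(c,ct,.111).round(3))
E
python3 look.py w1
```

```text
Traceback (most recent call last):
  File "look.py", line 4, in <module>
    print(st['clock'],st['eef_pos'].round(4),st['eef_rot'][:2,1].round(3),'f',st['wrist_force'].round(1),st['gripper_width'].round(2))
                                                                                                         ^^^^^^^^^^^^^^^^^^^^^^^^^
AttributeError: 'float' object has no attribute 'round'
```

View pics/w1.png

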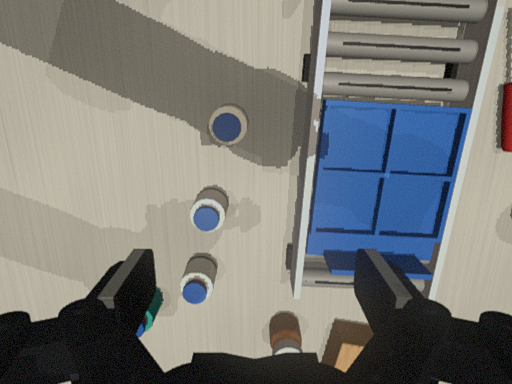

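Wrist view: pot heads at (228,127), (208,218) and (195,292). The pocket-wall cross, which is the tray origin, is at (387,173), and the middle wall runs from (391,108) to (378,235).

```bash
sed -i "s/,st\['gripper_width'\].round(2))/)/" look.py; python3 look.py w2; python3 - <<'E'
from h import *
c=cam('wrist',env.get_state())
o=onz(c,(387,173),.065); a=onz(c,(391,108),.065); b=onz(c,(378,235),.065); print(o,a,b,np.arctan2(-(a-b)[0],(a-b)[1]))
g=onz(c,(324,60),.059)-onz(c,(297,295),.059); print('guide',np.arctan2(-g[0],g[1]))
th=np.arctan2(-(a-b)[0],(a-b)[1]); ex=np.array([np.cos(th),np.sin(th)]); ey=np.array([-np.sin(th),np.cos(th)])
for sx in(-1,1):
  for sy in(-1,1): print(sx,sy,(o[:2]+.037*(sx*ex+sy*ey)).round(4))
for col in('scene','side'):
    pass
E
```

```text
0.7 [ 0.4543 -0.1363  0.2769] [ 1.    -0.004] f [-0.5  0.5 -0.7]
[  305   101   166   181 21757] [383.6 182.3] [ 0.593 -0.161  0.066] [ 0.576 -0.149  0.111]
[213 115  26  22 184] [228.3 123.4] [ 0.428 -0.098  0.066] [ 0.431 -0.094  0.111]
[193 209  24  23 432] [204.4 220.3] [ 0.398 -0.205  0.066] [ 0.405 -0.187  0.111]
[182 284  23  21 377] [192.7 294.3] [ 0.38  -0.3    0.066] [ 0.389 -0.269  0.111]
[135 324   9  14  68] [139.3 330.7] [ 0.311 -0.351  0.066] [ 0.329 -0.314  0.111]
[ 0.59652978 -0.14992     0.065     ] [ 0.59308749 -0.0821673   0.065     ] [ 0.59432951 -0.2220983   0.065     ] 0.008875719875511827
guide -0.06535892953198848
-1 -1 [ 0.5599 -0.1872]
-1 1 [ 0.5592 -0.1132]
1 -1 [ 0.6339 -0.1866]
1 1 [ 0.6332 -0.1126]
```

```bash
python3 - <<'E'
from h import *
st=env.get_state()
c=cam('wrist',st); im=cv2.imread('pics/w2.png')[...,::-1].copy()
s,ct,m=max(blobs(im,'blue'),key=lambda b:b[0][4])
print(s)
rows=range(115,225,5)
P=lambda u,v,z=.065: onz(c,(u,v),z)[:2]
L=np.array([P(np.where(m[r])[0].min()-.5,r) for r in rows]); R=np.array([P(np.where(m[r])[0].max()+.5,r) for r in rows])
T=np.array([P(u,np.where(m[:,u])[0].min()-.5) for u in range(330,465,8)])
for n,Q in(('L',L),('R',R)):
    k=np.polyfit(Q[:,1],Q[:,0],1); print(n,'angle',-np.arctan(k[0]),'x at y-.15',np.polyval(k,-.15),np.std(Q[:,0]-np.polyval(k,Q[:,1])))
k=np.polyfit(T[:,0],T[:,1],1); print('T angle',np.arctan(k[0]),'y at x .595',np.polyval(k,.595),np.std(T[:,1]-np.polyval(k,T[:,0])))
E
```

```text
[  305   101   166   181 21757]
L angle -0.03210660242840763 x at y-.15 0.5195753769287745 0.0006246089818448397
R angle -0.06065393134052838 x at y-.15 0.6701356321508243 0.00031097283512442823
T angle -0.057864493574371546 y at x .595 -0.07926099509600289 0.00030283302509299226
```

>>> play_rows(commands=[[[-0.095,0.115,0,0,1],[-0.095,0.115,-0.1,0,1],[-0.095,0.115,-0.23,0,1],[-0.095,0.115,-0.36,0,1],[-0.095,0.115,-0.49,0,1],[-0.095,0.115,-0.62,0,1],[-0.095,0.115,-0.75,0,1],[-0.095,0.115,-0.86,0,1],[-0.095,0.115,-0.86,0,1],[-0.095,0.115,-0.86,0,-1]]], force=40)

```text
clock: 1.58
eef_pos: [0.4246, -0.0987, 0.0168]
eef_rot: [[-0.002, 1.0, -0.005], [1.0, 0.002, 0.002], [0.002, -0.005, -1.0]]
wrist_force: [0.4, -0.1, 0.1]
gripper_width: 0.879
gripper_force: 0.0
```

>>> play_rows(commands=[[[0,0,0,0,-1],[0,0,0,0,-1],[0,0,0,0,-1],[0,0,0,0,-1],[0,0,0,0,-1],[0,0,0,0,-1]]])

```text
clock: 2.08
eef_pos: [0.4283, -0.1011, 0.0206]
eef_rot: [[-0.0, 1.0, 0.004], [1.0, 0.0, -0.001], [-0.001, 0.004, -1.0]]
wrist_force: [-1.8, 0.8, 5.4]
gripper_width: 0.482
gripper_force: 39.9
```

>>> play_rows(commands=[[[0,0,0.13,0,-1],[0,0,0.26,0,-1],[0.08,0,0.36,0,-1],[0.2,-0.02,0.4,0,-1],[0.33,-0.03,0.4,0,-1],[0.46,-0.05,0.4,0,-1],[0.58,-0.058,0.4,0,-1],[0.693,-0.058,0.4,0,-1],[0.693,-0.058,0.4,0,-1],[0.693,-0.058,0.4,0,-1]]])

```text
clock: 2.92
eef_pos: [0.6362, -0.118, 0.1387]
eef_rot: [[-0.001, 1.0, 0.001], [1.0, 0.001, -0.0], [-0.0, 0.001, -1.0]]
wrist_force: [-0.3, 0.8, -1.9]
gripper_width: 0.477
gripper_force: 42.2
```

```bash
python3 look.py w3
```

```text
2.9167 [ 0.6362 -0.118   0.1387] [1.    0.001] f [-0.3  0.8 -1.9]
[   82   137   233   162 22790] [176.3 199.9] [ 0.584 -0.117  0.066] [ 0.595 -0.102  0.111]
[ 193  279  105   80 5993] [248. 323.] [ 0.631 -0.214  0.066] [ 0.632 -0.178  0.111]
[117 356  25  28 439] [131.6 372.2] [ 0.539 -0.259  0.066] [ 0.56  -0.214  0.111]
```

View pics/w3.png

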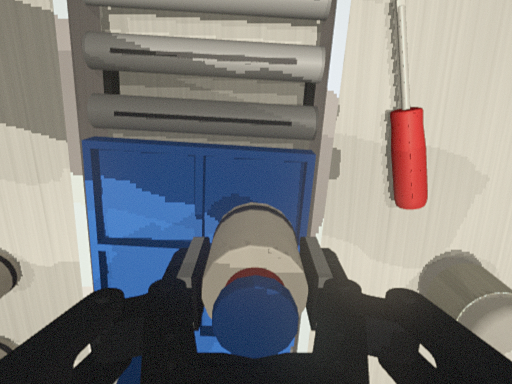

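The pot is held with its head at (255,313). The tray's +y edge is at about (200,146), the cross wall's left end at (97,244), and the right wall near (312,155).

```bash
python3 - <<'E'
from h import *
c=cam('wrist',env.get_state())
for uv in((200,146),(97,244),(88,142),(312,155),(203,235)): print(uv,onz(c,uv,.065).round(4))
E
```

```text
(200, 146) [ 0.5994 -0.0805  0.065 ]
(97, 244) [ 0.5245 -0.1492  0.065 ]
(88, 142) [ 0.5283 -0.078   0.065 ]
(312, 155) [ 0.6713 -0.0863  0.065 ]
(203, 235) [ 0.5987 -0.1423  0.065 ]
```

>>> play_rows(commands=[[[0,-0.01,-0.11,0,-1],[0,-0.01,-0.19,0,-1],[0,-0.01,-0.22,0,-1],[0,-0.01,-0.22,0,-1],[0,-0.01,-0.22,0,0.4],[0,-0.01,-0.22,0,0.4],[0,-0.01,-0.22,0,0.4],[0,-0.01,-0.12,0,0.4],[0,-0.01,0.01,0,0.4],[0,-0.01,0.14,0,0.4]]])

```text
clock: 3.8
eef_pos: [0.6331, -0.1205, 0.1808]
eef_rot: [[0.0, 1.0, -0.003], [1.0, -0.0, 0.001], [0.001, -0.003, -1.0]]
wrist_force: [1.0, -0.9, 0.4]
gripper_width: 0.707
gripper_force: 0.0
```

>>> play_rows(commands=[[[0,0,0,0,-1],[0,0,0,0,-1],[0,0,0,0,-1],[0,0,0,0,-1],[0,0,-0.1,0,-1],[0,0,-0.175,0,-1],[0,0,-0.2,0,-1],[0,0,-0.215,0,-1],[0,0,-0.23,0,-1],[0,0,-0.235,0,-1]]])

```text
clock: 4.63
eef_pos: [0.6336, -0.1207, 0.111]
eef_rot: [[-0.0, 1.0, -0.001], [1.0, 0.0, 0.0], [0.0, -0.001, -1.0]]
wrist_force: [-5.5, 1.0, 12.3]
gripper_width: 0.002
gripper_force: 6.0
```

>>> play_rows(commands=[[[0,0,-0.006,0,-1],[0,0,-0.012,0,-1],[0,0,-0.012,0,-1]]])

```text
clock: 4.88
eef_pos: [0.6348, -0.1212, 0.111]
eef_rot: [[-0.0, 1.0, 0.003], [1.0, 0.0, -0.002], [-0.002, 0.003, -1.0]]
wrist_force: [-6.1, 1.3, 20.3]
gripper_width: -0.002
gripper_force: 10.1
```

>>> play_rows(commands=[[[0,0,0.13,0,-1],[0,0,0.26,0,1],[-0.1,-0.02,0.36,0,1],[-0.2,-0.04,0.44,0,1],[-0.33,-0.06,0.5,0,1],[-0.46,-0.08,0.5,0,1],[-0.59,-0.11,0.5,0,1],[-0.71,-0.13,0.5,0,1],[-0.71,-0.13,0.5,0,1]]])

```text
clock: 5.63
eef_pos: [0.4143, -0.1589, 0.256]
eef_rot: [[0.003, 1.0, -0.006], [1.0, -0.003, 0.001], [0.001, -0.006, -1.0]]
wrist_force: [-0.7, 1.0, -0.2]
gripper_width: 1.001
gripper_force: 0.0
```

```bash
python3 look.py w4
```

```text
5.6333 [ 0.4143 -0.1589  0.256 ] [ 1.    -0.003] f [-0.7  1.  -0.2]
[  346    79   166   196 23480] [425.6 177.5] [ 0.585 -0.173  0.066] [ 0.562 -0.161  0.111]
[493 119  19  33 457] [504.  135.7] [ 0.655 -0.131  0.066] [ 0.622 -0.125  0.111]
[227 195  27  26 519] [240.  207.7] [ 0.398 -0.205  0.066] [ 0.4   -0.189  0.111]
[213 277  25  23 427] [225.  288.1] [ 0.379 -0.3    0.066] [ 0.384 -0.271  0.111]
[146 313  26  24 460] [158.3 324.8] [ 0.301 -0.349  0.066] [ 0.316 -0.313  0.111]
```

View pics/w4.png

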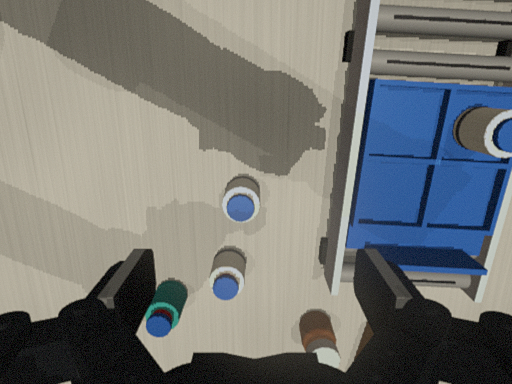

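Pot 1 stands in its pocket (490,130) with no red visible. Pots 2 and 3 (240,208; 225,288) are where they were. Next I grasp pot 2.

>>> play_rows(commands=[[[-0.077,-0.1,0,0,1],[-0.077,-0.153,-0.06,0,1],[-0.077,-0.153,-0.18,0,1],[-0.077,-0.153,-0.31,0,1],[-0.077,-0.153,-0.44,0,1],[-0.077,-0.153,-0.57,0,1],[-0.077,-0.153,-0.7,0,1],[-0.077,-0.153,-0.793,0,1],[-0.077,-0.153,-0.793,0,1],[-0.077,-0.153,-0.793,0,-1]]])

```text
clock: 6.52
eef_pos: [0.3979, -0.205, 0.0176]
eef_rot: [[-0.001, 1.0, -0.003], [1.0, 0.001, 0.002], [0.002, -0.003, -1.0]]
wrist_force: [0.0, -0.9, 1.1]
gripper_width: 0.883
gripper_force: 0.0
```

>>> play_rows(commands=[[[0,0,0,0,-1],[0,0,0,0,-1],[0,0,0,0,-1],[0,0,0,0,-1],[0,0,0,0,-1],[0,0,0,0,-1]]])

```text
clock: 7.02
eef_pos: [0.4001, -0.2072, 0.0207]
eef_rot: [[0.0, 1.0, 0.004], [1.0, 0.0, -0.003], [-0.003, 0.004, -1.0]]
wrist_force: [-1.3, -0.5, 4.9]
gripper_width: 0.479
gripper_force: 39.9
```

>>> play_rows(commands=[[[0,0,0.13,0,-1],[0,0,0.26,0,-1],[0.08,0.01,0.36,0,-1],[0.2,0.02,0.4,0,-1],[0.33,0.03,0.4,0,-1],[0.46,0.035,0.4,0,-1],[0.59,0.035,0.4,0,-1],[0.7,0.035,0.4,0,-1],[0.773,0.035,0.4,0,-1],[0.773,0.035,0.4,0,-1]]])

```text
clock: 7.85
eef_pos: [0.635, -0.1951, 0.1391]
eef_rot: [[-0.002, 1.0, 0.005], [1.0, 0.002, -0.001], [-0.001, 0.005, -1.0]]
wrist_force: [0.9, -1.1, -2.4]
gripper_width: 0.478
gripper_force: 42.2
```

>>> play_rows(commands=[[[0,0,-0.1,0,-1],[0,0,-0.18,0,-1],[0,0,-0.218,0,-1],[0,0,-0.218,0,-1],[0,0,-0.218,0,0.4],[0,0,-0.218,0,0.4],[0,0,-0.218,0,0.4],[0,0,-0.12,0,0.4],[0,0,0.01,0,0.4],[0,0,0.14,0,0.4]]])

```text
clock: 8.68
eef_pos: [0.629, -0.1949, 0.1808]
eef_rot: [[0.0, 1.0, -0.002], [1.0, -0.0, 0.001], [0.001, -0.002, -1.0]]
wrist_force: [1.3, -1.0, 1.0]
gripper_width: 0.7
gripper_force: 0.0
```

>>> play_rows(commands=[[[0,0,0,0,-1],[0,0,0,0,-1],[0,0,0,0,-1],[0,0,0,0,-1],[0,0,-0.1,0,-1],[0,0,-0.175,0,-1],[0,0,-0.2,0,-1],[0,0,-0.22,0,-1],[0,0,-0.235,0,-1],[0,0,-0.24,0,-1]]])

```text
clock: 9.52
eef_pos: [0.6296, -0.1955, 0.1114]
eef_rot: [[0.0, 1.0, 0.0], [1.0, -0.0, -0.001], [-0.001, 0.0, -1.0]]
wrist_force: [-7.4, 2.6, 21.4]
gripper_width: -0.001
gripper_force: 10.7
```

>>> play_rows(commands=[[[0,0,-0.006,0,-1],[0,0,-0.006,0,-1]]])

```text
clock: 9.68
eef_pos: [0.6304, -0.196, 0.1118]
eef_rot: [[0.0, 1.0, 0.003], [1.0, -0.0, -0.003], [-0.003, 0.003, -1.0]]
wrist_force: [-9.2, 2.7, 22.6]
gripper_width: -0.003
gripper_force: 10.6
```

>>> play_rows(commands=[[[0,0,0.13,0,-1],[0,0,0.26,0,1],[-0.1,0,0.36,0,1],[-0.2,0,0.44,0,1],[-0.33,0,0.5,0,1],[-0.46,0,0.5,0,1],[-0.59,0,0.5,0,1],[-0.7,0,0.5,0,1],[-0.7,0,0.5,0,1],[-0.7,0,0.5,0,1]]])

```text
clock: 10.52
eef_pos: [0.4189, -0.1951, 0.2573]
eef_rot: [[0.002, 1.0, 0.001], [1.0, -0.002, -0.0], [-0.0, 0.001, -1.0]]
wrist_force: [1.0, 0.0, 0.5]
gripper_width: 0.995
gripper_force: 0.0
```

```bash
python3 look.py w5
```

```text
10.5167 [ 0.4189 -0.1951  0.2573] [ 1.    -0.002] f [1.  0.  0.5]
[  342    39   170   204 22738] [417.4 140.6] [ 0.579 -0.172  0.066] [ 0.557 -0.165  0.111]
[493  76  19  35 498] [503.7  94.3] [ 0.654 -0.128  0.066] [ 0.623 -0.128  0.111]
[474 160  36  32 873] [491.8 175.3] [ 0.659 -0.207  0.066] [ 0.626 -0.196  0.111]
[207 247  25  23 452] [218.7 258.4] [ 0.38  -0.3    0.066] [ 0.385 -0.276  0.111]
[148 287  16  23 201] [156.3 299.2] [ 0.307 -0.352  0.066] [ 0.322 -0.321  0.111]
```

View pics/w5.png

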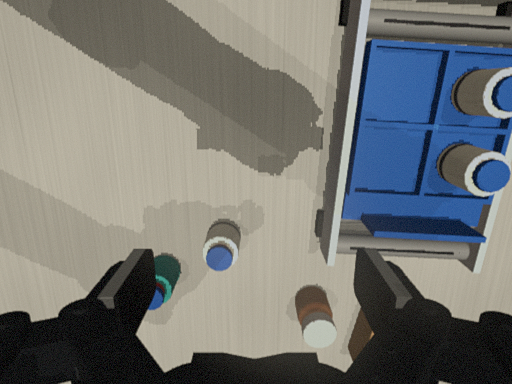

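Two pots are seated (490,94; 490,174), and pot 3 is at (219,258).

>>> play_rows(commands=[[[-0.06,-0.12,0,0,0.6],[-0.1,-0.24,0,0,0.6],[-0.133,-0.35,-0.05,0,0.6],[-0.133,-0.35,-0.17,0,0.6],[-0.133,-0.35,-0.3,0,0.6],[-0.133,-0.35,-0.43,0,0.6],[-0.133,-0.35,-0.56,0,0.6],[-0.133,-0.35,-0.69,0,0.6],[-0.133,-0.35,-0.795,0,0.6],[-0.133,-0.35,-0.795,0,0.6]]])

```text
clock: 11.4
eef_pos: [0.3781, -0.2972, 0.0123]
eef_rot: [[-0.001, 1.0, -0.007], [1.0, 0.001, 0.007], [0.007, -0.007, -1.0]]
wrist_force: [-0.9, 1.1, 0.9]
gripper_width: 0.797
gripper_force: 0.0
```

>>> play_rows(commands=[[[0,0,0,0,-1],[0,0,0,0,-1],[0,0,0,0,-1],[0,0,0,0,-1],[0,0,0,0,-1],[0,0,0,0,-1]]])

```text
clock: 11.9
eef_pos: [0.3822, -0.3019, 0.02]
eef_rot: [[-0.0, 1.0, 0.004], [1.0, 0.0, -0.003], [-0.003, 0.004, -1.0]]
wrist_force: [1.7, 0.9, 7.3]
gripper_width: 0.483
gripper_force: 41.4
```

>>> play_rows(commands=[[[0,0,0.13,0,-1],[0,0,0.26,0,-1],[0.05,0.05,0.38,0,-1],[0.14,0.14,0.4,0,-1],[0.23,0.23,0.4,0,-1],[0.32,0.32,0.4,0,-1],[0.41,0.41,0.4,0,-1],[0.5,0.51,0.4,0,-1],[0.593,0.61,0.4,0,-1],[0.593,0.61,0.4,0,-1]]])

```text
clock: 12.73
eef_pos: [0.5627, -0.1117, 0.1382]
eef_rot: [[-0.007, 1.0, 0.004], [1.0, 0.007, 0.003], [0.003, 0.004, -1.0]]
wrist_force: [0.9, -1.1, -2.5]
gripper_width: 0.477
gripper_force: 42.3
```

>>> play_rows(commands=[[[0,0,0,0,-1],[0,0,-0.1,0,-1],[0,0,-0.18,0,-1],[0,0,-0.218,0,-1],[0,0,-0.218,0,-1],[0,0,-0.218,0,0.4],[0,0,-0.218,0,0.4],[0,0,-0.218,0,0.4],[0,0,-0.1,0,0.4],[0,0,0.02,0,0.4]]])

```text
clock: 13.57
eef_pos: [0.5556, -0.1169, 0.1427]
eef_rot: [[0.001, 1.0, -0.006], [1.0, -0.001, 0.002], [0.002, -0.006, -1.0]]
wrist_force: [0.8, -0.6, 0.4]
gripper_width: 0.702
gripper_force: 0.0
```

>>> play_rows(commands=[[[0,0,0.12,0,0.4],[0,0,0.12,0,-1],[0,0,0.12,0,-1],[0,0,0.12,0,-1],[0,0,0.02,0,-1],[0,0,-0.055,0,-1],[0,0,-0.08,0,-1],[0,0,-0.1,0,-1],[0,0,-0.115,0,-1],[0,0,-0.125,0,-1]]])

```text
clock: 14.4
eef_pos: [0.5574, -0.1174, 0.1108]
eef_rot: [[0.0, 1.0, 0.0], [1.0, -0.0, -0.001], [-0.001, 0.0, -1.0]]
wrist_force: [-17.0, 3.4, 48.5]
gripper_width: -0.001
gripper_force: 24.0
```

>>> play_rows(commands=[[[0,0,-0.006,0,-1],[0,0,-0.006,0,-1]]])

```text
clock: 14.57
eef_pos: [0.5586, -0.1179, 0.1113]
eef_rot: [[0.0, 1.0, 0.004], [1.0, -0.0, -0.003], [-0.003, 0.004, -1.0]]
wrist_force: [-13.1, 3.3, 38.8]
gripper_width: 0.001
gripper_force: 19.0
```

>>> play_rows(commands=[[[0,0,0.13,0,-1],[0,0,0.26,0,-1],[0.02,-0.1,0.36,0,-1],[0.04,-0.22,0.4,0,-1],[0.06,-0.35,0.4,0,-1],[0.08,-0.48,0.4,0,-1],[0.09,-0.57,0.4,0,-1],[0.09,-0.64,0.4,0,-1],[0.09,-0.64,0.4,0,-1],[0.09,-0.64,0.4,0,-1]]])

```text
clock: 15.4
eef_pos: [0.5848, -0.3103, 0.2241]
eef_rot: [[0.002, 1.0, -0.001], [1.0, -0.002, 0.001], [0.001, -0.001, -1.0]]
wrist_force: [-0.0, 0.2, -0.2]
gripper_width: 0.0
gripper_force: 0.0
```

```bash
python3 look.py w6; python3 - <<'E'
from h import *
w=cv2.imread('pics/w6.png'); s=save('side','side1')[...,::-1]; c=save('scene','scene1')[...,::-1]
a=cv2.resize(s[90:300,140:400],(520,420)); b=cv2.resize(c[140:320,140:340],(467,420)); w2=cv2.resize(w,(240,180))
cv2.imwrite('pics/m1.png',cv2.resize(np.hstack([a,b]),(790,337)))
E
```

```text
15.4 [ 0.5848 -0.3103  0.2241] [ 1.    -0.002] f [-0.   0.2 -0.2]
[  173     0   190   130 18781] [256.1  65.2] [ 0.586 -0.219  0.066] [ 0.586 -0.222  0.111]
[ 297    7   42   46 1496] [317.9  29.4] [ 0.636 -0.192  0.066] [ 0.628 -0.199  0.111]
```

View pics/m1.png

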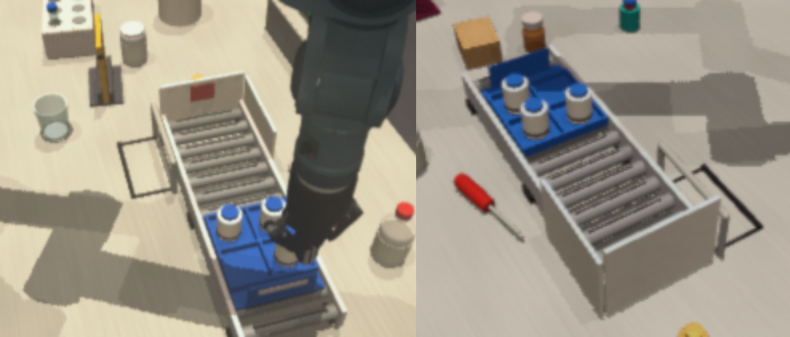

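View pics/w6.png

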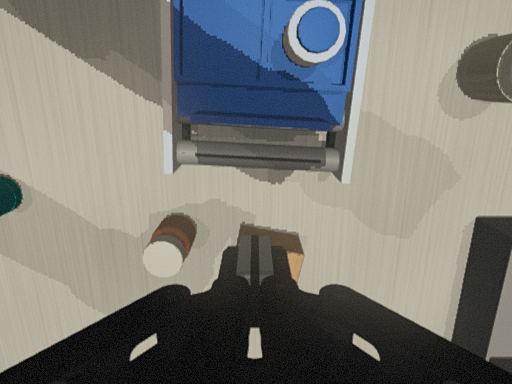

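All three pots are seated, no red showing. The push plate's top edge is at row 127 in the wrist view; the carton is under the gripper, lower than the push height.

```bash
python3 - <<'E'
from h import *
c=cam('wrist',env.get_state())
for uv in((185,123),(260,127),(335,131)): print(uv,onz(c,uv,.097).round(4))
for uv in((240,225),(303,237)): print(uv,onz(c,uv,.05).round(4))
# bay: side1 / scene1 end stop, lip, rail; px from crop m1 -> full
def s(u,v): f=520/987*1; k=790/987; return (140+u/k/2, 90+v/(337/420)/2)
def q(u,v): k=790/987; return (140+(u/k-520)*200/467, 140+v/(337/420)*180/420)
cs,cc=cam('side'),cam('scene')
for n,uv in(('lip near-corner',(132,196)),('lip far',(119,143))): print('side',n,onz(cs,s(*uv),.008).round(3))
for n,uv in(('lip corner',(724,246)),('lip corner2',(761,228)),('lip',(706,166))): print('scene',n,onz(cc,q(*uv),.008).round(3))
print('rail side',onz(cs,s(154,105),.091).round(3),onz(cs,s(174,188),.091).round(3),'rail scene',onz(cc,q(660,150),.091).round(3),onz(cc,q(724,213),.091).round(3))
print('endstop side top',onz(cs,s(160,92),.13),onz(cs,s(245,74),.13),'scene',onz(cc,q(718,202),.13),onz(cc,q(607,262),.13))
E
```

```text
(185, 123) [ 0.5303 -0.2615  0.097 ]
(260, 127) [ 0.5891 -0.2646  0.097 ]
(335, 131) [ 0.6482 -0.2676  0.097 ]
(240, 225) [ 0.5703 -0.3671  0.05  ]
(303, 237) [ 0.6342 -0.3802  0.05  ]
side lip near-corner [0.428 0.047 0.008]
side lip far [0.439 0.192 0.008]
scene lip corner [0.506 0.192 0.008]
scene lip corner2 [0.439 0.198 0.008]
scene lip [0.426 0.053 0.008]
rail side [0.517 0.19  0.091] [ 0.49  -0.028  0.091] rail scene [0.518 0.048 0.091] [0.518 0.195 0.091]
endstop side top [0.52855227 0.18017079 0.13      ] [0.70394086 0.1767163  0.13      ] scene [0.53705287 0.19976286 0.13      ] [0.70769334 0.19782238 0.13      ]
```

>>> play_rows(commands=[[[0,0.07,0,0,-1],[0,0.07,-0.12,0,-1],[0,0.07,-0.25,0,-1],[0,0.07,-0.37,0,-1],[0,0.07,-0.47,0,-1],[0,0.07,-0.497,0,-1],[0,0.07,-0.497,0,-1],[0,0.09,-0.497,0,-1],[0,0.11,-0.497,0,-1],[0,0.13,-0.497,0,-1]]])

```text
clock: 16.38
eef_pos: [0.5873, -0.2711, 0.0786]
eef_rot: [[0.0, 1.0, 0.005], [1.0, 0.0, -0.004], [-0.004, 0.005, -1.0]]
wrist_force: [-0.1, -0.8, 0.5]
gripper_width: -0.002
gripper_force: 0.7
```

>>> play_rows(commands=[[[0,0.02,0,0,-1],[0.003,0.05,0,0,-1],[0.004,0.08,0,0,-1],[0.006,0.11,0,0,-1],[0.008,0.14,0,0,-1],[0.01,0.17,0,0,-1],[0.011,0.2,0,0,-1],[0.013,0.23,0,0,-1],[0.015,0.26,0,0,-1],[0.017,0.29,0,0,-1]]])

```text
clock: 17.22
eef_pos: [0.5902, -0.1823, 0.0755]
eef_rot: [[-0.0, 1.0, -0.0], [1.0, 0.0, 0.0], [0.0, -0.0, -1.0]]
wrist_force: [0.5, -2.6, 2.3]
gripper_width: 0.001
gripper_force: 0.9
```

>>> play_rows(commands=[[[0.002,0.03,0,0,-1],[0.003,0.06,0,0,-1],[0.005,0.09,0,0,-1],[0.007,0.12,0,0,-1],[0.008,0.15,0,0,-1],[0.01,0.18,0,0,-1],[0.012,0.21,0,0,-1],[0.013,0.24,0,0,-1],[0.015,0.26,0,0,-1],[0.016,0.28,0,0,-1]]])

```text
clock: 18.05
eef_pos: [0.5949, -0.0983, 0.0755]
eef_rot: [[-0.0, 1.0, -0.001], [1.0, 0.0, 0.0], [0.0, -0.001, -1.0]]
wrist_force: [-0.0, -1.3, 0.1]
gripper_width: -0.0
gripper_force: 0.8
```

```bash
python3 look.py w7; python3 - <<'E'
from h import *
s=save('side','side2')[...,::-1]; c=save('scene','scene2')[...,::-1]
a=cv2.resize(s[90:300,140:400],(520,420)); b=cv2.resize(c[140:320,140:340],(467,420))
cv2.imwrite('pics/m2.png',cv2.resize(np.hstack([a,b]),(790,337)))
E
```

```text
18.05 [ 0.5949 -0.0983  0.0755] [1. 0.] f [-0.  -1.3  0.1]
[   95     0   373   261 67056] [248.7 129.5] [ 0.592 -0.043  0.066] [ 0.593 -0.038  0.111]
[ 350   19  102  103 8065] [400.4  70.5] [ 0.656 -0.018  0.066] [ 0.638 -0.02   0.111]
```

View pics/m2.png

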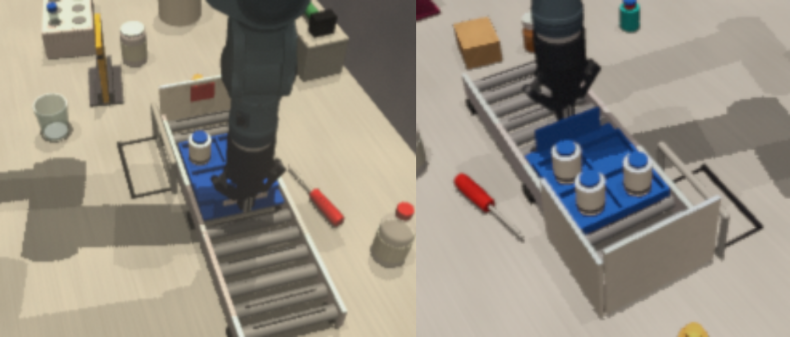

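The tray with its upright pots is halfway into the bay and rolling freely. I keep pushing.

>>> play_rows(commands=[[[0.002,0.03,0,0,-1],[0.003,0.06,0,0,-1],[0.005,0.09,0,0,-1],[0.007,0.12,0,0,-1],[0.008,0.15,0,0,-1],[0.01,0.18,0,0,-1],[0.012,0.2,0,0,-1],[0.013,0.22,0,0,-1],[0.014,0.24,0,0,-1],[0.014,0.255,0,0,-1]]])

```text
clock: 19.03
eef_pos: [0.5994, -0.0219, 0.0757]
eef_rot: [[-0.0, 1.0, 0.0], [1.0, 0.0, 0.0], [0.0, 0.0, -1.0]]
wrist_force: [-0.3, -0.9, -0.1]
gripper_width: 0.001
gripper_force: 0.6
```

>>> play_rows(commands=[[[0,0.015,0,0,-1],[0,0.03,0,0,-1],[0,0.045,0,0,-1],[0,0.06,0,0,-1]]])

```text
clock: 19.37
eef_pos: [0.5998, -0.0046, 0.0759]
eef_rot: [[0.0, 1.0, 0.001], [1.0, -0.0, -0.0], [-0.0, 0.001, -1.0]]
wrist_force: [1.4, -1.0, 0.2]
gripper_width: 0.001
gripper_force: 2.0
```

>>> play_rows(commands=[[[0,0.015,0,0,-1],[0,0.03,0,0,-1],[0,0.04,0,0,-1]]])

```text
clock: 19.62
eef_pos: [0.6009, -0.004, 0.0768]
eef_rot: [[0.006, 1.0, 0.002], [1.0, -0.006, -0.026], [-0.026, 0.002, -1.0]]
wrist_force: [-0.2, -37.6, 1.3]
gripper_width: -0.003
gripper_force: 18.8
```

>>> play_rows(commands=[[[0,-0.03,0,0,-1],[0,-0.08,0,0,-1],[0,-0.2,0,0,-1],[0,-0.25,0.1,0,-1],[0,-0.25,0.23,0,-1],[0,-0.25,0.36,0,-1],[0,-0.25,0.45,0,-1]]])

```text
clock: 20.2
eef_pos: [0.5998, -0.0682, 0.2141]
eef_rot: [[0.001, 1.0, 0.003], [1.0, -0.001, 0.001], [0.001, 0.003, -1.0]]
wrist_force: [0.4, 0.1, 0.5]
gripper_width: -0.003
gripper_force: 0.0
```

```bash
python3 look.py w8; python3 - <<'E'
from h import *
s=save('side','side3')[...,::-1]; c=save('scene','scene3')[...,::-1]
a=cv2.resize(s[60:230,170:310],(346,420)); b=cv2.resize(c[190:320,200:350],(485,420))
cv2.imwrite('pics/m3.png',cv2.resize(np.hstack([a,b]),(790,399)))
E
```

```text
20.2 [ 0.5998 -0.0682  0.2141] [ 1.    -0.001] f [0.4 0.1 0.5]
[  169     0   196    92 14815] [261.9  44.3] [0.606 0.038 0.066] [0.605 0.033 0.111]
```

View pics/m3.png

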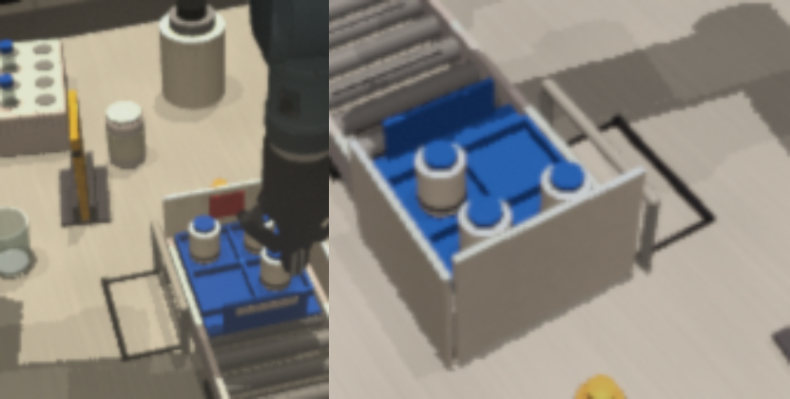

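The tray is against the end stop with the pots upright. Next I measure the rail, lip and plate from above.

>>> play_rows(commands=[[[-0.05,0.1,0.1,0,-1],[-0.1,0.2,0.16,0,-1],[-0.16,0.3,0.2,0,-1],[-0.22,0.4,0.23,0,0],[-0.28,0.5,0.23,0,0],[-0.34,0.6,0.23,0,0],[-0.4,0.7,0.23,0,0],[-0.4,0.7,0.23,0,0],[-0.4,0.7,0.23,0,0],[-0.4,0.7,0.23,0,0]]])

```text
clock: 21.18
eef_pos: [0.4788, 0.1421, 0.2785]
eef_rot: [[-0.001, 1.0, -0.002], [1.0, 0.001, -0.0], [-0.0, -0.002, -1.0]]
wrist_force: [-0.4, 0.3, 0.6]
gripper_width: 0.5
gripper_force: 0.0
```

```bash
python3 look.py w9
```

```text
21.1833 [0.4788 0.1421 0.2785] [1.    0.001] f [-0.4  0.3  0.6]
[  303   119   156   172 14253] [371.6 205.4] [0.607 0.091 0.066] [0.591 0.107 0.111]
[339 145  32  30 736] [354.4 159.1] [0.584 0.143 0.066] [0.571 0.152 0.111]
[418 152  33  30 761] [434.3 166.8] [0.67  0.135 0.066] [0.646 0.145 0.111]
```

>>> play_rows(commands=[[[-0.02,0.12,0.03,0,1],[-0.04,0.24,0.05,0,1],[-0.06,0.36,0.08,0,1],[-0.07,0.48,0.1,0,1],[-0.07,0.6,0.13,0,1],[-0.07,0.66,0.13,0,1],[-0.07,0.66,0.13,0,1],[-0.07,0.66,0.13,0,1]]])

```text
clock: 21.9
eef_pos: [0.4591, 0.34, 0.3176]
eef_rot: [[0.0, 1.0, -0.001], [1.0, -0.0, -0.001], [-0.001, -0.001, -1.0]]
wrist_force: [0.1, -0.3, -0.6]
gripper_width: 1.001
gripper_force: 0.0
```

```bash
python3 look.py w10; python3 - <<'E'
import cv2,numpy as np
cv2.imwrite('pics/m4.png',cv2.resize(np.hstack([cv2.imread('pics/w9.png'),cv2.imread('pics/w10.png')]),(800,300),interpolation=cv2.INTER_AREA))
from h import *
im=cv2.imread('pics/w10.png')[...,::-1].copy(); c=cam('wrist',env.get_state())
for s,ct,m in blobs(im,'yellow',60): print(s,ct.round(1),cv2.boxPoints(cv2.minAreaRect(np.argwhere(m)[:,::-1].astype(np.float32))).round(0).tolist(),onz(c,ct,.156).round(3))
E
```

```text
21.9 [0.4591 0.34   0.3176] [ 1. -0.] f [ 0.1 -0.3 -0.6]
[ 306  290   66   82 3209] [337.  333.9] [0.573 0.086 0.066] [0.56  0.123 0.111]
[ 230   53   37  135 1780] [248.4 118.1] [[228.0, 186.0], [254.0, 52.0], [268.0, 55.0], [242.0, 189.0]] [0.453 0.387 0.156]
[378 169  30  28 508] [393.9 182.8] [[378.0, 169.0], [407.0, 169.0], [407.0, 196.0], [378.0, 196.0]] [0.588 0.327 0.156]
```

View pics/m4.png

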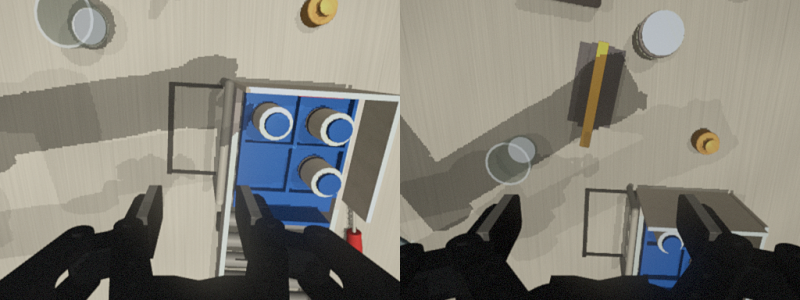

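```bash
python3 - <<'E'
from h import *
st=env.get_state(); c=cam('wrist',st)
a=onz(c,(261,53.5),.156); b=onz(c,(235,187.5),.156); d=a-b
print('plate',((a+b)/2).round(4),np.linalg.norm(d).round(4),'ang',np.arctan2(-d[0],d[1]).round(4))
st['eef_pos']=np.array([.4795,.1405,.2795]); st['eef_rot']=np.array([[0,1,0],[1,0,0],[0,0,-1.]]); c=cam('wrist',st)
im=cv2.imread('pics/w9.png'); g=im.max(2)
# lip: dark pixels
for v in range(112,215,12):
    r=g[v,190:260].astype(int); k=np.where(r<60)[0]+190
    print(v,k.min() if len(k) else None,k.max() if len(k) else None, onz(c,(k.max()+.5,v),.008)[:2].round(4) if len(k) else '')
cv2.imwrite('pics/c1.png',cv2.resize(im[80:300,190:470],None,fx=2.5,fy=2.5))
E
```

```text
plate [0.4522 0.3812 0.156 ] 0.1187 ang -0.2011
112 None None 
124 221 221 [0.4395 0.1718]
136 217 221 [0.4391 0.1575]
148 216 221 [0.4387 0.1428]
160 None None 
172 None None 
184 None None 
196 None None 
208 None None
```

View pics/c1.png

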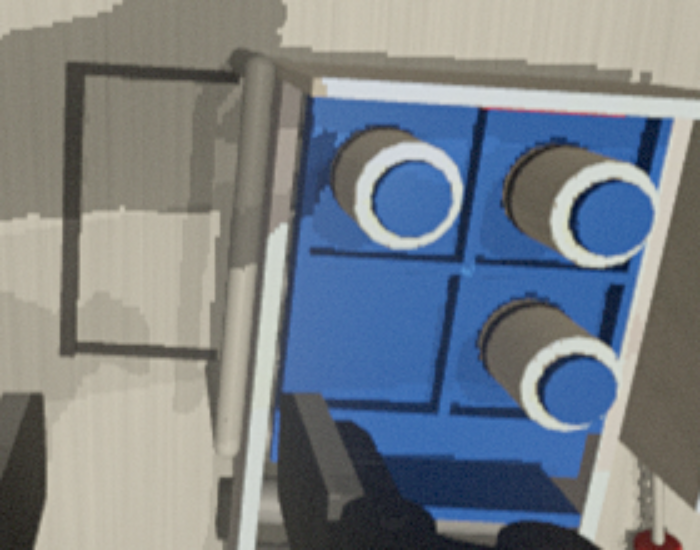

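The crop shows the tray hard against the stop, the lip's inner edge from (82,65) to (75,352), and the rail axis from (260,60) to (228,450).

```bash
python3 - <<'E'
from h import *
st=env.get_state()
st['eef_pos']=np.array([.4795,.1405,.2795]); st['eef_rot']=np.array([[0,1,0],[1,0,0],[0,0,-1.]]); c=cam('wrist',st)
f=lambda u,v,z: onz(c,(190+u/2.5,80+v/2.5),z)
l=[f(82,65,.008),f(75,352,.008)]; r=[f(260,60,.085),f(228,450,.085)]
for n,p in(('lip',l),('rail',r)):
    d=p[0]-p[1]; print(n,p[0].round(4),p[1].round(4),((p[0]+p[1])/2).round(4),np.linalg.norm(d).round(4),np.arctan2(-d[0],d[1]).round(4))
E
```

```text
lip [0.4416 0.1929 0.008 ] [0.4341 0.047  0.008 ] [0.4378 0.1199 0.008 ] 0.146 -0.0518
rail [0.5171 0.1986 0.085 ] [0.5086 0.0316 0.085 ] [0.5129 0.1151 0.085 ] 0.1672 -0.0508
```

>>> play_rows(commands=[[[-0.023,0.1,0,-0.1,1],[-0.023,0.14,-0.06,-0.191,1],[-0.023,0.14,-0.19,-0.191,1],[-0.023,0.14,-0.3,-0.191,1],[-0.023,0.14,-0.4,-0.191,1],[-0.023,0.14,-0.4,-0.191,1],[-0.023,0.14,-0.4,-0.191,1]]])

```text
clock: 22.53
eef_pos: [0.4505, 0.3796, 0.1972]
eef_rot: [[0.201, 0.98, -0.004], [0.98, -0.201, -0.003], [-0.004, -0.003, -1.0]]
wrist_force: [0.5, 1.1, 0.0]
gripper_width: 1.003
gripper_force: 0.0
```

```bash
python3 look.py w11; python3 - <<'E'
from h import *
im=cv2.imread('pics/w11.png')[...,::-1].copy(); c=cam('wrist',env.get_state())
for s,ct,m in blobs(im,'yellow',60):
    print(s,ct.round(1),[(np.round(p,0).tolist(),onz(c,p,.156)[:2].round(3).tolist()) for p in cv2.boxPoints(cv2.minAreaRect(np.argwhere(m)[:,::-1].astype(np.float32)))])
E
```

```text
22.5333 [0.4505 0.3796 0.1972] [ 0.98  -0.201] f [0.5 1.1 0. ]
[ 246  107   23  196 3866] [257.4 199.2] [([246.0, 107.0], [0.46, 0.444]), ([268.0, 107.0], [0.472, 0.441]), ([268.0, 302.0], [0.449, 0.323]), ([246.0, 302.0], [0.435, 0.326])]
[445 193  44  41 781] [465.4 215.7] [([440.0, 224.0], [0.558, 0.355]), ([457.0, 189.0], [0.569, 0.375]), ([496.0, 208.0], [0.59, 0.359]), ([478.0, 244.0], [0.58, 0.338])]
```

>>> play_rows(commands=[[[0.005,0.008,-0.1,0,1],[0.005,0.008,-0.2,0,1],[0.005,0.008,-0.277,0,1],[0.005,0.008,-0.277,0,1],[0.005,0.008,-0.277,0,-1],[0.005,0.008,-0.277,0,-1],[0.005,0.008,-0.277,0,-1],[0.005,0.008,-0.277,0,-1],[0.005,0.008,-0.277,0,-1],[0.005,0.008,-0.277,0,-1]]], force=40)

```text
clock: 23.42
eef_pos: [0.4534, 0.385, 0.1165]
eef_rot: [[0.199, 0.98, 0.001], [0.98, -0.199, 0.001], [0.001, 0.001, -1.0]]
wrist_force: [0.3, 0.0, 0.5]
gripper_width: 0.143
gripper_force: 0.8
```

>>> play_rows(commands=[[[0,0,0,0,-1],[0,0,0,0,-1],[0,0,0,0,-1]]])

```text
clock: 23.67
eef_pos: [0.4535, 0.3851, 0.1166]
eef_rot: [[0.199, 0.98, 0.002], [0.98, -0.199, 0.001], [0.002, 0.001, -1.0]]
wrist_force: [-0.5, 0.2, 6.5]
gripper_width: 0.135
gripper_force: 40.4
```

>>> play_rows(commands=[[[0,0,0.08,0,-1],[0,0,0.18,0,-1],[0,0,0.3,0,-1],[0,0,0.36,0,-1],[0.01,-0.1,0.36,0.05,-1],[0.01,-0.2,0.36,0.1,-1],[0.02,-0.3,0.36,0.14,-1],[0.03,-0.4,0.36,0.14,-1],[0.03,-0.5,0.36,0.14,-1],[0.04,-0.6,0.36,0.14,-1]]])

```text
clock: 24.5
eef_pos: [0.4633, 0.2029, 0.2222]
eef_rot: [[0.053, 0.999, -0.003], [0.999, -0.053, -0.001], [-0.001, -0.003, -1.0]]
wrist_force: [0.4, -0.8, -3.6]
gripper_width: 0.137
gripper_force: 40.2
```

>>> play_rows(commands=[[[0,-0.1,0,0,-1],[0.008,-0.2,0,0,-1],[0.008,-0.283,0,0,-1],[0.008,-0.283,0,0,-1],[0.008,-0.283,-0.1,0,-1],[0.008,-0.283,-0.2,0,-1],[0.008,-0.283,-0.27,0,-1],[0.008,-0.283,-0.3,0,-1],[0.008,-0.283,-0.3,0,-1]]])

```text
clock: 25.25
eef_pos: [0.4643, 0.1197, 0.1306]
eef_rot: [[0.053, 0.999, -0.007], [0.999, -0.053, -0.001], [-0.001, -0.007, -1.0]]
wrist_force: [-0.6, 0.0, -3.3]
gripper_width: 0.134
gripper_force: 40.2
```

```bash
python3 look.py w12; python3 - <<'E'
from h import *
s=save('side','side4')[...,::-1]; c=save('scene','scene4')[...,::-1]; w=cv2.imread('pics/w12.png')
a=cv2.resize(s[60:230,170:310],(346,420)); b=cv2.resize(c[160:320,200:385],(485,420))
cv2.imwrite('pics/m5.png',cv2.resize(np.hstack([a,b]),(790,399)))
E
```

```text
25.25 [0.4643 0.1197 0.1306] [ 0.999 -0.053] f [-0.6  0.  -3.3]
[  359    86   153   287 29450] [440.7 218.4] [0.584 0.105 0.066] [0.559 0.124 0.111]
[383 343  12  19  80] [389.2 352.2] [0.557 0.    0.066] [0.538 0.042 0.111]
```

View pics/m5.png

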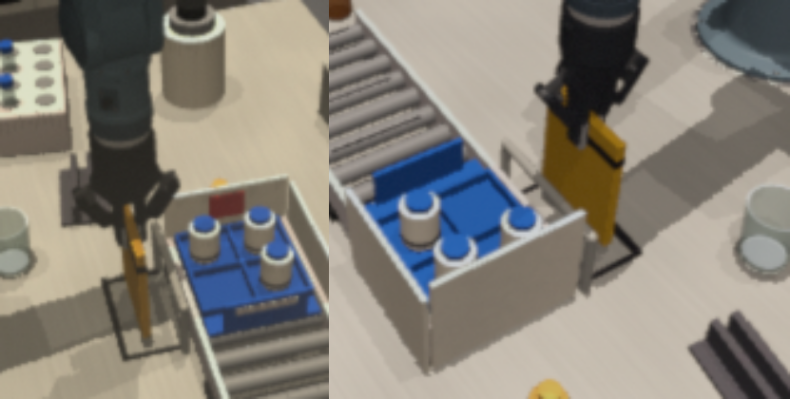

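The plate hangs upright between lip and rail, clear of both. I lower it now.

>>> play_rows(commands=[[[0,0,-0.04,0,-1],[0,0,-0.065,0,-1],[0,0,-0.075,0,-1],[0,0,-0.08,0,-1],[0,0,-0.083,0,-1],[0,0,-0.083,0,-1]]])

```text
clock: 25.9
eef_pos: [0.4682, 0.1203, 0.1107]
eef_rot: [[0.053, 0.999, 0.002], [0.999, -0.053, 0.001], [0.001, 0.002, -1.0]]
wrist_force: [-3.0, 2.5, 7.6]
gripper_width: 0.134
gripper_force: 41.8
```

>>> play_rows(commands=[[[0,0,0.01,0,-0.35],[0,0,0.02,0,-0.35],[0,0,0.02,0,-0.35],[0,0,0.02,0,-0.35],[0.02,-0.001,0.02,0,-0.35],[0.035,-0.002,0.02,0,-0.35],[0.05,-0.003,0.02,0,-0.35],[0.065,-0.004,0.02,0,-0.35],[0.08,-0.005,0.02,0,-0.35],[0.095,-0.006,0.02,0,-0.35]]])

```text
clock: 26.73
eef_pos: [0.4966, 0.1178, 0.1145]
eef_rot: [[0.053, 0.999, 0.0], [0.999, -0.053, -0.0], [-0.0, 0.0, -1.0]]
wrist_force: [0.6, -0.4, 0.0]
gripper_width: 0.324
gripper_force: 0.3
```

>>> play_rows(commands=[[[0.015,-0.001,0,0,-0.35],[0.03,-0.002,0,0,-0.35],[0.045,-0.003,0,0,-0.35],[0.045,-0.003,0,0,-0.35]]])

```text
clock: 27.07
eef_pos: [0.5106, 0.1169, 0.1147]
eef_rot: [[0.054, 0.999, 0.001], [0.999, -0.054, -0.0], [0.0, 0.001, -1.0]]
wrist_force: [0.6, 0.2, 0.8]
gripper_width: 0.321
gripper_force: 0.4
```

```bash
python3 look.py w13; python3 - <<'E'
from h import *
s=save('side','side5')[...,::-1]; c=save('scene','scene5')[...,::-1]; w=cv2.imread('pics/w13.png')
a=cv2.resize(s[60:230,170:310],(346,420)); b=cv2.resize(c[160:320,200:385],(485,420))
cv2.imwrite('pics/m6.png',cv2.resize(np.hstack([a,b]),(790,399)))
E
```

```text
27.0667 [0.5106 0.1169 0.1147] [ 0.999 -0.054] f [0.6 0.2 0.8]
[  297    85   215   260 27269] [399.  196.2] [0.596 0.124 0.066] [0.577 0.14  0.111]
[ 353  139   68   63 3393] [386.5 169.8] [0.588 0.14  0.066] [0.57  0.152 0.111]
[487 284  25  53 932] [501.4 309.1] [0.669 0.042 0.066] [0.632 0.077 0.111]
[290 322  11  23 182] [295.  335.4] [0.533 0.029 0.066] [0.529 0.067 0.111]
[396 339  21  25 196] [406.  350.5] [0.609 0.012 0.066] [0.586 0.054 0.111]
[357 359  23  25 235] [365.5 375.3] [ 0.582 -0.007  0.066] [0.566 0.039 0.111]
```

View pics/m6.png

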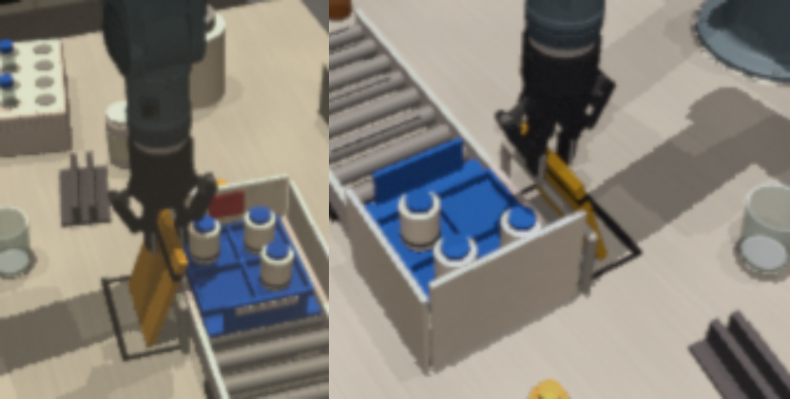

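The plate is leaning with its top toward the bay, still caged by the fingers. I advance slightly, open and lift clear.

>>> play_rows(commands=[[[0.015,-0.001,0,0,-0.35],[0.025,-0.001,0,0,-0.2],[0.025,-0.001,0,0,0.2],[0.025,-0.001,0,0,0.4],[0.025,-0.001,0,0,0.4],[0.025,-0.001,0.04,0,0.4],[0.025,-0.001,0.09,0,0.4],[0.025,-0.001,0.2,0,0.4],[0.025,-0.001,0.33,0,0.4],[0.025,-0.001,0.45,0,0.4]]])

```text
clock: 28.05
eef_pos: [0.5159, 0.1166, 0.2509]
eef_rot: [[0.053, 0.999, -0.001], [0.999, -0.053, -0.0], [-0.0, -0.001, -1.0]]
wrist_force: [1.6, 0.2, 0.3]
gripper_width: 0.702
gripper_force: 0.0
```

>>> play_rows(commands=[[[-0.1,0.08,0.05,0,0.4],[-0.2,0.18,0.1,0,0.4],[-0.25,0.3,0.12,0,0.4],[-0.25,0.42,0.12,0,0.4],[-0.25,0.5,0.12,0,0.4],[-0.25,0.5,0.12,0,0.4]]])

```text
clock: 28.55
eef_pos: [0.4411, 0.2706, 0.2857]
eef_rot: [[0.048, 0.999, 0.001], [0.999, -0.048, 0.002], [0.002, 0.0, -1.0]]
wrist_force: [0.2, -0.4, -0.2]
gripper_width: 0.7
gripper_force: 0.0
```

```bash
python3 look.py w14; python3 - <<'E'
from h import *
s=save('side','side6')[...,::-1]; c=save('scene','scene6')[...,::-1]; w=cv2.imread('pics/w14.png')
a=cv2.resize(s[60:230,170:310],(346,420)); b=cv2.resize(c[160:320,200:385],(485,420)); w=cv2.resize(w,(560,420))
cv2.imwrite('pics/m7.png',cv2.resize(np.hstack([a,b,w]),(800,242),interpolation=cv2.INTER_AREA))
E
```

```text
28.55 [0.4411 0.2706 0.2857] [ 0.999 -0.048] f [ 0.2 -0.4 -0.2]
[ 370  250   99   53 2533] [416.9 276.4] [0.629 0.117 0.066] [0.606 0.146 0.111]
[386 361  27  11 210] [397.3 367.3] [ 0.615 -0.017  0.066] [0.594 0.028 0.111]
```

View pics/m7.png

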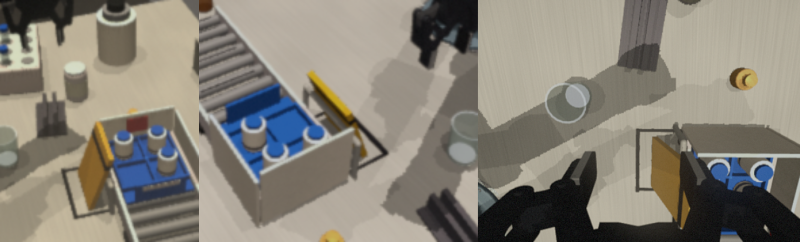

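The pots are upright with stoppers home, the tray is against the stop, and the plate leans on the rail, centred, foot inside the lip. The arm is clear, so I hand in.

```bash
python3 -c "
from station import env
print(env.job_done())"
```

```text
the job is handed in; nothing more can be done
None
```

The job is handed in after about 29 s of robot time. Three white pots were there; all stand in tray pockets with stoppers home, the tray is against the end stop, and the plate leans on the rail. The hand-in returned no verdict, so these come from the final pictures and force readings.

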